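Push in and clamp the ring rod with its cam lever

TASK

Two telescopic rod holders stand on the bench with their rods drawn out and their cam levers open. On the one whose rod ends in a closed ring, push the rod fully home until its collar meets the clamp block, and then flip its cam lever over centre, away from the ring, and press it down flat so that the rod is clamped. Leave the holder with the two-pronged fork untouched.

Things in the scene. Friction and masses are not known exactly. Their poses are not given: they have to be found in the camera images.
- ring_holder: Holder to work on, fixed: grey base 145x80x12 mm, aluminium clamp block (40x40, x -20 to 20, top z 61 mm), dark 22 mm tube behind it, 14 mm steel rod sliding out of its front and ending in a level closed ring (62 mm). Origin: on the bench below the block's middle; z up, x along the rod from ring to tube (rod comes out towards -x; base spans x -38 to 108). Rod axis y 0, z 50 mm.
- ring_rod (a joint): How far the ring's rod is drawn out (m): 0 = fully home, its dark collar (26 mm wide, 10 mm thick) against the clamp block's front; at most 0.055; starts at 0.03 to 0.05. With the lever open it slides with about 2 N of friction and stays where it is left; the clamped lever presses on it, so it then slides less easily.
- ring_boss (a point): Centre of the aluminium boss on the rod just behind the ring: 26 mm long along the rod, 18 mm wide, 22 mm high, centre 50 mm above the bench; the place to pinch the rod from above. It is 115 mm in front of the hinge when the rod is home; the ring's centre is 38 mm farther out.
- ring_lever (a joint): Angle of the dark steel cam lever on the ring's holder (rad): 0 = open, up and leaning 20 degrees towards the ring; 0.35 = upright; grows as it swings towards the tube; 1.92 = clamped at its stop, level above the tube. Starts at 0 to 0.2. From about 1.0 the cam presses on the rod: push the lever down (under 10 N at 50 mm from the hinge) past centre, 1.75, to its stop; there it stays.
- ring_hinge (a point): Middle of the ring lever's hinge, on top of the clamp block, 68 mm above the bench, axis along holder y; ears beside it reach 78 mm. The lever is 78 mm long from here, 16 to 22 mm wide (widest at its end), 7 to 8 mm thick; its face on the ring's side, the upper one when clamped (then 78 mm above the bench), lies 10 mm off the hinge.
- fork_holder: The other holder, same build and frame, also drawn out and open, but its rod ends in a two-pronged fork. To be left untouched. Which of the two stands on the left varies.

How it is judged:
On the way:
1. the ring's rod is pushed home while its lever is still open (value of joint ring_rod below 0.01 m and value of joint ring_lever below 0.7 rad), for 0.2 s.
At the end, for the whole second after the job is handed in: The ring's rod is home (drawn out less than 10 mm) and its cam lever lies clamped over the tube, within 10 degrees of its stop (above 1.74 rad) (value of joint ring_rod below 0.01 m and value of joint ring_lever above 1.74 rad); the robot touches nothing.
It fails at once if the holder with the fork is touched with more than 3 N (contact force between fork_holder and the arm above 3 N or contact force between fork_holder and the fingers above 3 N).
It also fails if it takes over 48 s, if anything falls off the work surface, if the arm or the gripper's body presses on something with over 40 N, if the wrist force passes 120 N, or if a joint passes its speed limit or range.

ROBOT

A 6-joint arm with a two-finger parallel gripper is mounted at the origin on a cart in front of the work surface, level with it; the furniture and walls round the work are solid. World frame = base frame: x ahead of the robot, y to its left, z up, the work surface at z = 0. Lengths are in m, angles in rad, forces in N, time in s.
With the tool pointing down it reaches from about 0.4 to 0.925 m from the base axis. Payload 12.5 kg.
Tool frame: the origin (TCP) lies on the centre line of the jaws, within the pads' length; the fingertips stand 22 mm ahead of it and the grasp point (between the pads) lies 3 mm ahead of it; z points along the fingers, y is the direction in which the jaws open and shut (so a half turn about z gives the same grasp; the last joint's range is limited). The gripper opens to 95 mm and grips with 3 to 60 N. Pads are 20 mm wide; open, the fingers measure 119 mm over their backs; the gripper's body (75 mm by 180 mm) begins 59 mm behind the grasp point.
Start: joints at [-1.399, 0.491, 1.559, -0, 1.092, -0.106], TCP at [0.171, -0.601, 0.237] pointing down, gripper open.
Joint ranges: [-3.1, 3.1], [-0.84, 2.19], [0.05, 2.79], [-1.13, 4.28], [0.06, 2.93], [-2.69, 2.69]. Speed limits (rad/s): [2.22, 2.22, 2.79, 3.14, 3.14, 3.14].

INTERFACE

Orientations are given as a 3x3 rotation matrix whose columns are the frame's x, y, z axes.
In Python, from plant import monitor, optics, env gives the robot as it stands.
- The arm moves only by the tool drive_tool, never from a script. Its argument "rows" is text: rows parted by semicolons, each of 5 numbers parted by spaces: the opening, from -1 (shut) to 1 (fully open), then the shift along the tool's x, y, z in cm, then the turn about the tool's z in degrees. A call has 1 to 5 rows; each row shifts and turns the commanded pose from where the row before left it, along the tool's axes as they then stand; what a row does not reach is not made up. A row lasts 1/12 s, in which the tool goes at most 41.7 mm and 7.16 degrees, less where a joint would pass 70% of its speed; a pose out of reach is approached as far as the arm can. A call with a gripper value outside its range is refused whole. The fingers move at their own pace and stop on an object; "force" is the grip in N (left out, the last holds). Time passes only in rows, so rows that do not move let the fingers close. It gives the time, the measured TCP pose, the force and the opening at its end, in the units of the state.
- monitor.get_obs(): the state, without advancing time (a new reading comes with each control period).
- optics.grab_frame(name): name is "scene" or "top"; returns (picture, depth): 384x512x3 uint8, blue, green, red; 384x512 float32, m along the optical axis (not along the pixel's ray), 0 where there is no reading.
- optics.get_calibration(name): a dict with "fx", "fy", "cx", "cy" (pixels), "k1" (the pictures are not rectified: a ray, as slopes to the right and down, at radius r is drawn at 1 + k1 r^2 times it, then the intrinsics apply), "camera_from_world" (4x4, takes a point from world to camera coordinates). Camera axes: x right, y down, z forward; pixel columns grow to the right and rows downward; lengths in m; the calibration is good to about 2 mm. A picture is of the moment at which its call begins. get_calibration takes no time and is no camera call.
- env.sign_off(): hands the job in, once; it reports no verdict.
The state is a dict: "t": time; "joint_pos": joint angles; "dq": joint speeds; "joint_torque": joint torques, N m; "ee_pos": TCP position; "tool_rot": TCP orientation; "contact_force": force on the tool from outside, world axes, zero at the start; "moment": the same for the moment, N m; "gripper_width": finger opening in m.
Only numpy, scipy, OpenCV 4.12 (cv2) and the standard library are available. Lean on these libraries where they do the work, as an engineer would, in place of code of your own. Each camera call takes 0.05 s, during which the arm holds its last target.

## Working session

There is one attempt and no reset: what is moved stays moved. The work goes in short steps, Python scripts to look and compute and a tool call to move; the robot and the scene stay as the last step left them, time stands still between calls to the robot, and variables do not carry over. Pictures are saved under pics/ and viewed, and the job is handed in when it is done.

Besides the shell and the picture viewer there is one more tool, called in YAML: its name, and indented under it one key for each argument. drive_tool: Moves the arm, as the interface text tells. Its arguments: {"type":"object","properties":{"rows":{"type":"string"},"force":{"type":"number"}},"required":["rows"]}

```bash
mkdir -p pics; ls; cat > h.py <<'E'
import numpy as np, cv2
from plant import monitor, optics, env
def shot(n,f):
    im,d=optics.grab_frame(n); cv2.imwrite(f'pics/{f}.png',im); np.save(f'pics/{f}.npy',d); return im,d
def ray(n,u,v):
    c=optics.get_calibration(n); K=np.array([[c['fx'],0,c['cx']],[0,c['fy'],c['cy']],[0,0,1.]])
    p=cv2.undistortPoints(np.array([[[u,v]]],float),K,np.array([c['k1'],0,0,0.])).ravel()
    T=np.linalg.inv(np.array(c['camera_from_world'])); return T,np.array([p[0],p[1],1])
def pix(n,u,v,d):
    T,r=ray(n,u,v); return T[:3,:3]@(r*d)+T[:3,3]
def atz(n,u,v,z):
    T,r=ray(n,u,v); w=T[:3,:3]@r; s=(z-T[2,3])/w[2]; return T[:3,3]+s*w
def proj(n,P):
    c=optics.get_calibration(n); T=np.array(c['camera_from_world']); q=T[:3,:3]@np.array(P)+T[:3,3]
    s=q[:2]/q[2]; s=s*(1+c['k1']*(s@s)); return s*[c['fx'],c['fy']]+[c['cx'],c['cy']]
E
python3 - <<'E'
from h import *
for n in('scene','top'):
    shot(n,n+'0'); c=optics.get_calibration(n); print(n,np.linalg.inv(np.array(c['camera_from_world'])).round(3),c['fx'],c['k1'])
o=monitor.get_obs(); print(o)
E
```

```text
pics
scene [[-0.798 -0.372  0.474  0.121]
 [-0.603  0.506 -0.617  0.567]
 [-0.011 -0.778 -0.628  0.637]
 [ 0.     0.     0.     1.   ]] 439.48544968668585 -0.07040422493460666
top [[ 1.700e-02 -9.970e-01  8.000e-02  4.720e-01]
 [-1.000e+00 -1.700e-02  1.000e-03 -2.100e-02]
 [ 1.000e-03 -8.000e-02 -9.970e-01  1.158e+00]
 [ 0.000e+00  0.000e+00  0.000e+00  1.000e+00]] 416.8941835004636 -0.06070129912099001
{'t': 0.1, 'joint_pos': array([-1.39863277e+00,  4.91492655e-01,  1.55934102e+00, -1.39581417e-05,
        1.09169588e+00, -1.05581769e-01]), 'dq': array([-3.85739458e-04, -3.41196397e-04, -1.45373640e-03,  1.30026404e-03,
       -7.37705067e-04, -2.42019718e-05]), 'joint_torque': array([ 4.27622654e-03, -6.13619184e+01, -2.58607024e+01,  6.94224704e-02,
        4.70058003e-02, -6.90639763e-05]), 'ee_pos': array([ 0.17136808, -0.60087062,  0.23614064]), 'tool_rot': array([[ 9.61674329e-01,  2.74194191e-01, -1.72707095e-04],
       [ 2.74194232e-01, -9.61673892e-01,  9.20922873e-04],
       [ 8.64237979e-05, -9.32983176e-04, -9.99999561e-01]]), 'contact_force': array([0.15767927, 0.02165782, 0.48150063]), 'moment': array([-0.00356431, -0.00467145, -0.02473441]), 'gripper_width': 0.09505600922027961}
```

```bash
ls pics
```

```text
scene0.npy
scene0.png
top0.npy
top0.png
```

View pics/scene0.png

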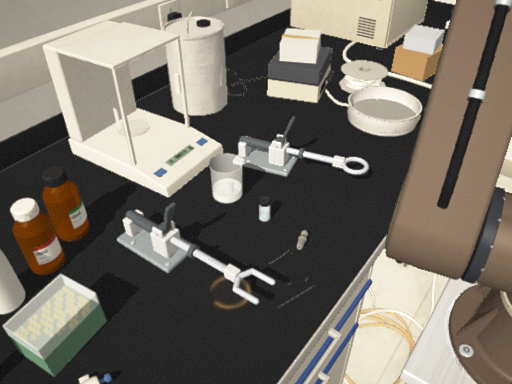

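View pics/top0.png

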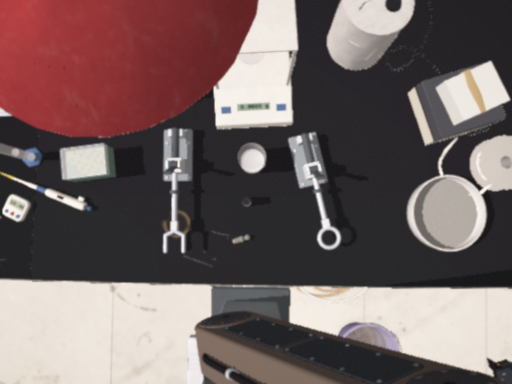

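The ring holder is on the right in the top view: ring at (329,235), block near (317,172). The fork holder is on the left, near (176,180). A red lamp hangs over the upper left.

```bash
python3 - <<'E'
from h import *
im=cv2.imread('pics/top0.png'); c=im[120:260,270:370]; cv2.imwrite('pics/top0c.png',cv2.resize(c,None,fx=4,fy=4,interpolation=cv2.INTER_CUBIC)[:600])
im=cv2.imread('pics/scene0.png'); c=im[105:190,225:385]; cv2.imwrite('pics/scene0c.png',cv2.resize(c,None,fx=5,fy=5,interpolation=cv2.INTER_CUBIC))
d=np.load('pics/top0.npy')
print('lamp',pix('top',150,60,d[60,150]),pix('top',245,30,d[30,245]), pix('top',160,120,d[120,160]))
print('balance',pix('top',255,110,d[110,255]),pix('top',270,20,d[20,270]),'roll',pix('top',350,50,d[50,350]))
for n in('scene0',):
  d=np.load('pics/scene0.npy'); print(pix('scene',290,128,d[128,290]))
E
```

```text
lamp [0.62397297 0.08359153 0.77308905] [ 0.67938964 -0.00505159  0.72210019] [0.57896575 0.08489019 0.71706445]
balance [ 0.77305594 -0.01255399  0.0461518 ] [ 0.90480893 -0.04335821  0.29800375] roll [ 0.9205763  -0.25829432  0.11217357]
[ 0.67873965 -0.33366628 -0.00278064]
```

View pics/top0c.png

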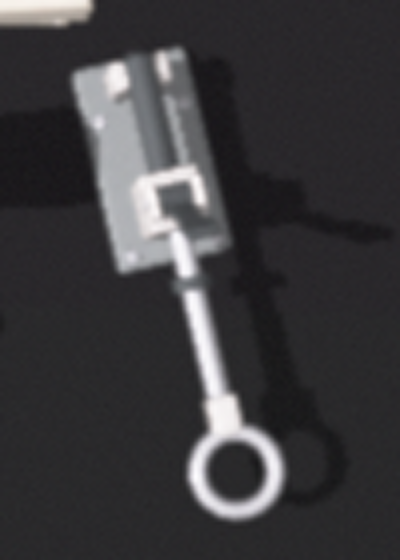

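View pics/scene0c.png

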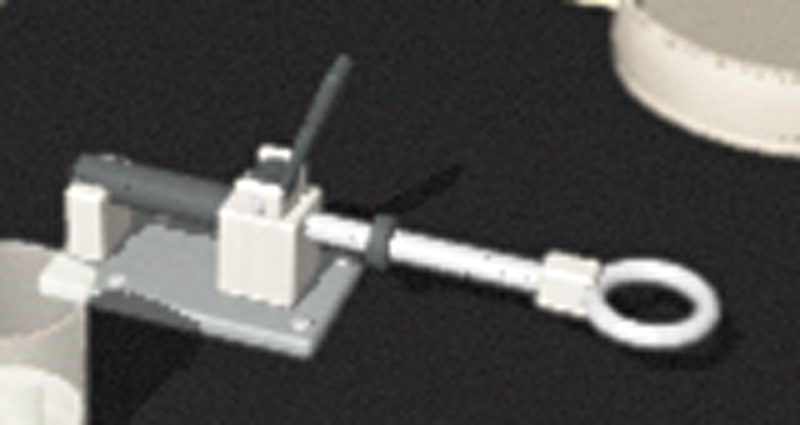

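The crops show the base corners, boss (224,411) and ring centre (236,472) in the 4x top crop. The lever leans towards the ring.

```bash
python3 - <<'E'
from h import *
f=lambda u,v,z: atz('top',270+(u-1.5)/4,120+(v-1.5)/4,z)
C=[f(*p,.012) for p in((73,78),(182,48),(232,240),(120,272))]
for c in C: print(c.round(4))
print('len',np.linalg.norm(C[0]-C[3]),np.linalg.norm(C[1]-C[2]),'w',np.linalg.norm(C[0]-C[1]),np.linalg.norm(C[2]-C[3]))
m=np.mean(C,0); ax=(C[0]+C[1]-C[2]-C[3]); ax/=np.linalg.norm(ax); print('yaw base',np.degrees(np.arctan2(ax[1],ax[0])))
o=m-ax*.035; print('origin',o)
R=f(236,472,.05);B=f(224,411,.061); print('ring',R,'boss',B)
hub=f(173,200,.061)
d=o-R; print('yaw ring',np.degrees(np.arctan2(d[1],d[0])),'dist',np.linalg.norm(d[:2]),'ext',np.linalg.norm(d[:2])-.153)
# scene ring
g=lambda u,v,z: atz('scene',225+(u-2)/5,105+(v-2)/5,z)
print('scene ring',g(654,303,.05),'boss top', g(570,262,.061),'collar',g(380,241,.05))
print('block top front corners',g(297,209,.061),g(220,205,.061))
dz=np.load('pics/top0.npy')
for (u,v) in((236-44,472),(224,411),(205,350),(188,285),(100,200),(180,200),(195,215)):
  a=270+u/4;b=120+v/4; print(u,v,pix('top',a,b,dz[int(round(b)),int(round(a))]).round(3))
E
```

```text
[ 0.701  -0.1053  0.012 ]
[ 0.7237 -0.1813  0.012 ]
[ 0.5895 -0.2166  0.012 ]
[ 0.566  -0.1392  0.012 ]
len 0.13919615649191977 0.1387285079706889 w 0.07930471630751328 0.08089764705652036
yaw base 14.392351830635636
origin [ 0.61114474 -0.16928567  0.012     ]
ring [ 0.43138513 -0.21336631  0.05      ] boss [ 0.47154763 -0.20333895  0.061     ]
yaw ring 13.778189558849913 dist 0.185085439557082 ext 0.03208543955708201
scene ring [ 0.42432335 -0.2119098   0.05      ] boss top [ 0.46407707 -0.20332189  0.061     ] collar [ 0.55107413 -0.18026962  0.05      ]
block top front corners [ 0.58879447 -0.16573375  0.061     ] [ 0.62007491 -0.14705215  0.061     ]
192 472 [ 0.43  -0.185  0.051]
224 411 [ 0.471 -0.204  0.061]
205 350 [ 0.511 -0.193  0.053]
188 285 [ 0.553 -0.18   0.059]
100 200 [ 0.616 -0.127  0.   ]
180 200 [ 0.608 -0.172  0.077]
195 215 [ 0.593 -0.176  0.117]
```

Estimated yaw is about 14°, boss at (0.470, -0.2035), and the rod about 32 mm out. The tool yaw is already 15.9°. I'll traverse at the present height.

drive_tool:
  rows: "1 3.2 -2.4 0 2; 1 3.2 -2.4 0 0; 1 3.2 -2.4 0 0; 1 3.2 -2.4 0 0; 1 3.2 -2.4 0 0"

```text
t: 0.52
ee_pos: [0.2974, -0.4435, 0.2364]
tool_rot: [[0.971, 0.24, -0.0], [0.24, -0.971, 0.0], [-0.0, -0.0, -1.0]]
contact_force: [0.1, -0.2, 0.6]
gripper_width: 0.0951
```

drive_tool:
  rows: "1 3.2 -2.4 0 0; 1 3.2 -2.4 0 0; 1 3.2 -2.4 0 0; 1 3.2 -2.4 0 0; 1 3.2 -2.4 0 0"

```text
t: 0.93
ee_pos: [0.424, -0.2885, 0.2366]
tool_rot: [[0.971, 0.24, -0.0], [0.24, -0.971, 0.0], [-0.0, -0.0, -1.0]]
contact_force: [0.2, -0.7, -1.1]
gripper_width: 0.0952
```

```bash
cat >> h.py <<'E'
def to(P):
    o=monitor.get_obs(); R=np.array(o['tool_rot']); print('t',o['t'],'pos',o['ee_pos'].round(4),'yaw',np.degrees(np.arctan2(R[1,0],R[0,0])).round(2),'F',o['contact_force'].round(1),'w',round(o['gripper_width'],4)); print('cm',(100*R.T@(np.array(P)-o['ee_pos'])).round(2))
E
python3 -c "
from h import *
to([.470,-.2035,.053])"
```

```text
t 0.9333 pos [ 0.424  -0.2885  0.2366] yaw 13.91 F [ 0.2 -0.7 -1.1] w 0.0952
cm [ 6.51 -7.14 18.36]
```

drive_tool:
  rows: "1 2.2 -2.4 0 0; 1 2.2 -2.4 0 0; 1 2.1 -2.3 3 0; 1 0 0 4 0; 1 0 0 3 0"

```text
t: 1.35
ee_pos: [0.4689, -0.2049, 0.136]
tool_rot: [[0.97, 0.243, 0.0], [0.243, -0.97, -0.0], [0.0, 0.0, -1.0]]
contact_force: [1.2, -0.2, -0.7]
gripper_width: 0.0949
```

```bash
python3 -c "
from h import *
im,_=shot('scene','s1'); cv2.imwrite('pics/s1c.png',cv2.resize(im[80:220,215:400],None,fx=4,fy=4,interpolation=cv2.INTER_CUBIC))
to([.470,-.2035,.053])"
```

```text
t 1.4 pos [ 0.4669 -0.2045  0.1313] yaw 14.02 F [-2.1  1.5 -6. ] w 0.095
cm [0.37 0.02 7.83]
```

View pics/s1c.png

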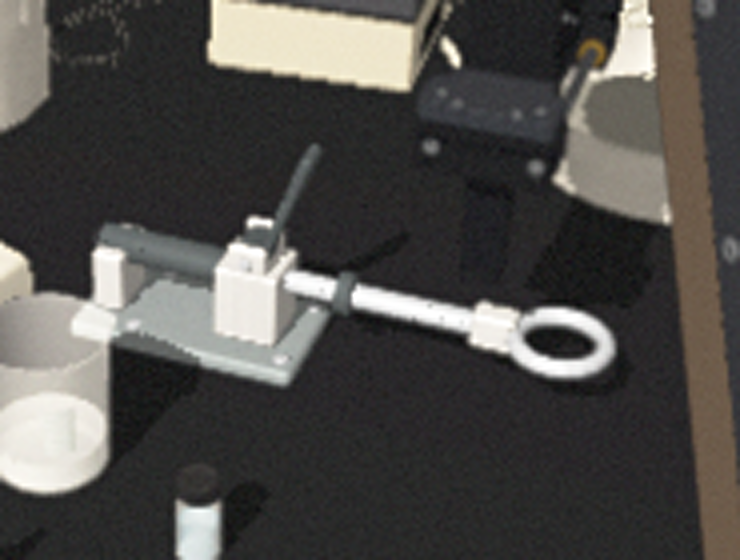

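The gripper hangs above the boss with the jaws open. The ring rim reaches 7 mm from the boss centre, so I'll grasp slightly on the block side.

drive_tool:
  rows: "1 0.3 0 2.5 0; 1 0.3 0 2.5 0; 1 0 0 2 0; 1 0 0 0.7 0; 1 0 0 0 0"

```text
t: 1.82
ee_pos: [0.4741, -0.2053, 0.06]
tool_rot: [[0.971, 0.24, -0.002], [0.24, -0.971, 0.001], [-0.002, -0.002, -1.0]]
contact_force: [-0.7, 0.4, -0.2]
gripper_width: 0.095
```

```bash
python3 -c "
from h import *
im,_=shot('scene','s2'); cv2.imwrite('pics/s2c.png',cv2.resize(im[80:220,215:400],None,fx=4,fy=4,interpolation=cv2.INTER_CUBIC))
to([.472,-.203,.053])"
```

```text
t 1.8667 pos [ 0.4745 -0.2055  0.0611] yaw 13.9 F [-0.3  0.7  0.7] w 0.0952
cm [-0.18 -0.3   0.81]
```

View pics/s2c.png

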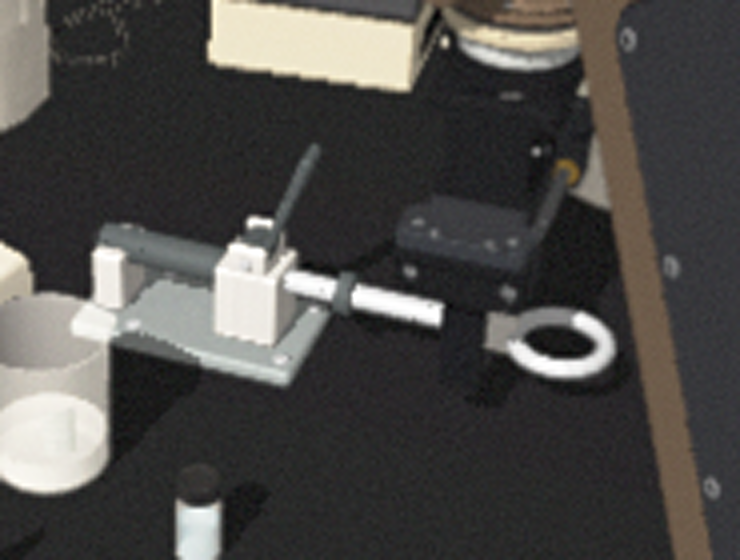

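Jaws straddle the rod just behind the boss. I'll adjust slightly and close.

drive_tool:
  rows: "1 -0.3 -0.3 0.6 0; 1 0 0 0 0; -1 0 0 0 0; -1 0 0 0 0; -1 0 0 0 0"
  force: 15

```text
t: 2.28
ee_pos: [0.4711, -0.2032, 0.0553]
tool_rot: [[0.971, 0.241, 0.001], [0.241, -0.971, -0.001], [0.001, 0.001, -1.0]]
contact_force: [-0.6, 0.1, -0.2]
gripper_width: 0.0805
```

drive_tool:
  rows: "-1 0 0 0 0; -1 0 0 0 0; -1 0 0 0 0; -1 0 0 0 0; -1 0 0 0 0"

```text
t: 2.7
ee_pos: [0.4709, -0.2031, 0.0547]
tool_rot: [[0.971, 0.24, 0.0], [0.24, -0.971, -0.0], [0.0, 0.0, -1.0]]
contact_force: [-0.9, -0.1, 0.1]
gripper_width: 0.0472
```

drive_tool:
  rows: "-1 0 0 0 0; -1 0 0 0 0; -1 0 0 0 0; -1 0 0 0 0; -1 0 0 0 0"

```text
t: 3.12
ee_pos: [0.4718, -0.2044, 0.0547]
tool_rot: [[0.971, 0.241, 0.002], [0.241, -0.971, -0.002], [0.002, 0.003, -1.0]]
contact_force: [3.9, -8.3, -4.5]
gripper_width: 0.0177
```

drive_tool:
  rows: "-1 0 0 0 0; -1 0 0 0 0; -1 0 0 0 0"

```text
t: 3.37
ee_pos: [0.4719, -0.2044, 0.0548]
tool_rot: [[0.971, 0.24, 0.002], [0.24, -0.971, -0.002], [0.002, 0.003, -1.0]]
contact_force: [2.6, -9.3, -4.5]
gripper_width: 0.0183
```

Opening is 18 mm, which matches the boss. I'll relieve the side load and push along +x in small steps.

drive_tool:
  rows: "-1 0 0.1 0 0; -1 0.4 0 0 0; -1 0.4 0 0 0; -1 0.4 0 0 0; -1 0.4 0 0 0"

```text
t: 3.78
ee_pos: [0.487, -0.2007, 0.0548]
tool_rot: [[0.971, 0.241, 0.0], [0.241, -0.971, -0.001], [0.0, 0.001, -1.0]]
contact_force: [-0.3, -6.0, -3.0]
gripper_width: 0.018
```

drive_tool:
  rows: "-1 0.4 0 0 0; -1 0.3 0 0 0; -1 0.2 0 0 0; -1 0 0 0 0"

```text
t: 4.12
ee_pos: [0.4961, -0.1984, 0.0547]
tool_rot: [[0.971, 0.241, 0.001], [0.241, -0.971, -0.001], [0.001, 0.001, -1.0]]
contact_force: [1.9, -4.0, -2.8]
gripper_width: 0.0178
```

drive_tool:
  rows: "-1 0.3 0 0 0; -1 0.2 0 0 0; -1 0.2 0 0 0; -1 0 0 0 0"

```text
t: 4.45
ee_pos: [0.5023, -0.1969, 0.0547]
tool_rot: [[0.971, 0.241, -0.0], [0.241, -0.971, -0.001], [-0.0, 0.001, -1.0]]
contact_force: [-0.7, -7.1, -0.5]
gripper_width: 0.0181
```

```bash
python3 -c "
from h import *
im,_=shot('scene','s3'); cv2.imwrite('pics/s3c.png',cv2.resize(im[80:220,215:400],None,fx=4,fy=4,interpolation=cv2.INTER_CUBIC))
to([.5,-.2,.053])"
```

```text
t 4.5 pos [ 0.5023 -0.1969  0.0547] yaw 13.92 F [-2.2 -7.2 -0.9] w 0.0179
cm [-0.3   0.25  0.17]
```

View pics/s3c.png

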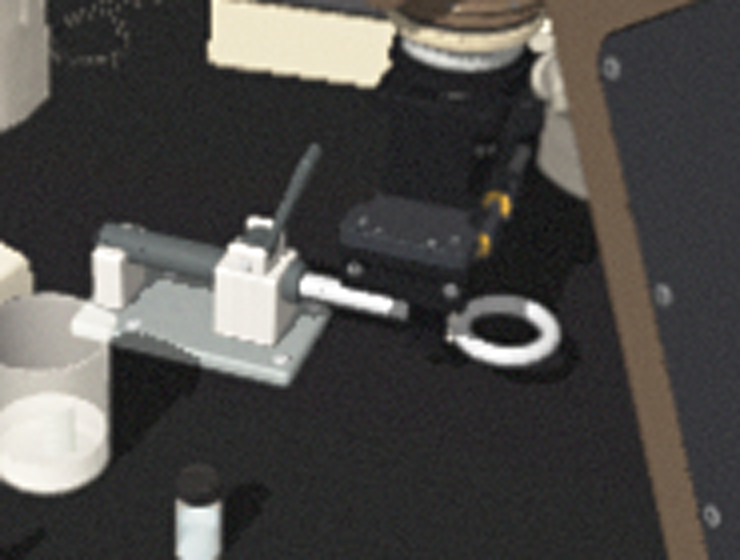

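The collar (295,275) now sits at the block's front face. I'll push a little further to feel the stop.

drive_tool:
  rows: "-1 0.2 0 0 0; -1 0.2 0 0 0; -1 0 0 0 0"

```text
t: 4.75
ee_pos: [0.5046, -0.1962, 0.0545]
tool_rot: [[0.971, 0.241, -0.003], [0.241, -0.971, -0.0], [-0.003, -0.001, -1.0]]
contact_force: [-10.8, -13.7, 1.8]
gripper_width: 0.018
```

drive_tool:
  rows: "-1 0.1 0 0 0; -1 0.1 0 0 0; -1 0 0 0 0"

```text
t: 5.0
ee_pos: [0.5061, -0.1959, 0.0544]
tool_rot: [[0.971, 0.241, -0.004], [0.241, -0.971, -0.0], [-0.004, -0.001, -1.0]]
contact_force: [-13.0, -16.1, 0.5]
gripper_width: 0.018
```

Axial load is about 16 N at the stop, after about 34 mm of travel, so the rod is home. I'll unload, open and lift.

drive_tool:
  rows: "-1 -0.2 0.15 0 0; -1 0 0 0 0; 0 0 0 0 0; 0 0 0 0 0; 0 0 0 0 0"

```text
t: 5.42
ee_pos: [0.5068, -0.1969, 0.0548]
tool_rot: [[0.971, 0.241, 0.001], [0.241, -0.971, -0.0], [0.001, 0.001, -1.0]]
contact_force: [-0.0, -0.8, 0.3]
gripper_width: 0.0329
```

drive_tool:
  rows: "0 0 0 0 0; 0 0 0 0 0; 0 0 0 -2 0; 0 0 0 -3 0; 0 0 0 -2.6 0"

```text
t: 5.83
ee_pos: [0.5063, -0.1967, 0.1316]
tool_rot: [[0.971, 0.241, -0.001], [0.241, -0.971, 0.0], [-0.001, -0.001, -1.0]]
contact_force: [0.4, -0.7, 0.6]
gripper_width: 0.0475
```

drive_tool:
  rows: "-1 0 0 0 0; -1 0 0 0 0; -1 0 0 0 0; -1 0 0 0 0; -1 0 0 0 0"

```text
t: 6.25
ee_pos: [0.5061, -0.1967, 0.1297]
tool_rot: [[0.971, 0.24, -0.002], [0.24, -0.971, 0.001], [-0.001, -0.001, -1.0]]
contact_force: [-0.1, 0.1, -1.0]
gripper_width: 0.0197
```

```bash
python3 -c "
from h import *
im,_=shot('scene','s4'); cv2.imwrite('pics/s4c.png',cv2.resize(im[80:220,215:400],None,fx=4,fy=4,interpolation=cv2.INTER_CUBIC))
im,_=shot('top','t4'); cv2.imwrite('pics/t4c.png',cv2.resize(im[120:260,250:400],None,fx=4,fy=4,interpolation=cv2.INTER_CUBIC))
h=np.array([.6115,-.1695]);a=np.array([.971,.241])
p=h-.060*a; to([*p,.130])"
```

```text
t 6.35 pos [ 0.5062 -0.1967  0.1299] yaw 13.92 F [ 0.1 -0.9 -1. ] w 0.0117
cm [ 4.87 -0.11 -0.01]
```

View pics/s4c.png

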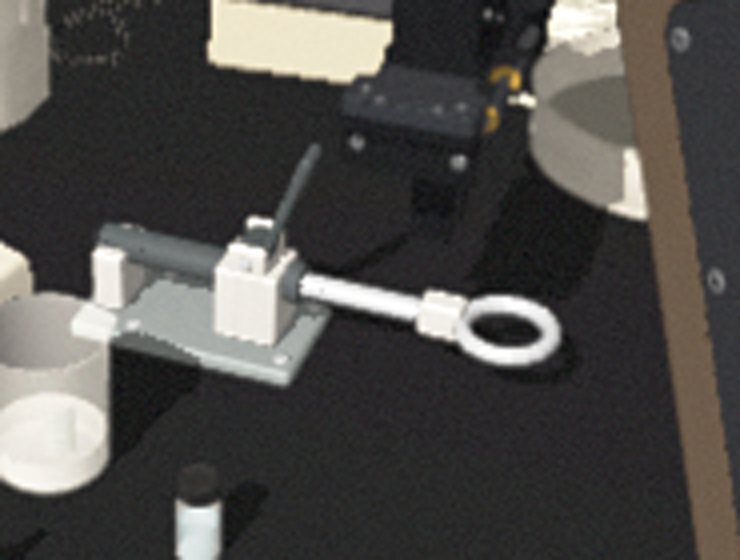

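View pics/t4c.png

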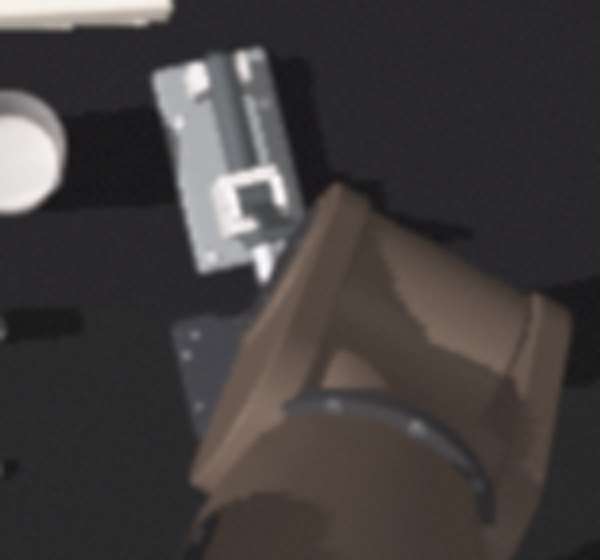

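The view shows the collar flush with the block and the rod home, with the lever still open at about (300,195). The gripper is clear and nearly closed. Next I'll sweep the lever.

drive_tool:
  rows: "-1 2.5 -0.1 -0.5 0; -1 2.4 0 -0.5 0; -1 1.5 0 0 0; -1 1.3 0 0 0; -1 1.2 0 0 0"

```text
t: 6.77
ee_pos: [0.5932, -0.1741, 0.1402]
tool_rot: [[0.971, 0.241, -0.001], [0.241, -0.971, 0.0], [-0.001, -0.0, -1.0]]
contact_force: [-1.3, -0.2, 0.6]
gripper_width: 0.0003
```

drive_tool:
  rows: "-1 1.3 0 0.1 0; -1 1.3 0 0.1 0; -1 0 0 0 0"

```text
t: 7.02
ee_pos: [0.6192, -0.1677, 0.1378]
tool_rot: [[0.97, 0.241, -0.0], [0.241, -0.97, 0.0], [-0.0, -0.0, -1.0]]
contact_force: [-0.1, 0.2, 0.7]
gripper_width: 0.0002
```

```bash
python3 -c "
from h import *
im,_=shot('scene','s5'); cv2.imwrite('pics/s5c.png',cv2.resize(im[80:220,215:400],None,fx=4,fy=4,interpolation=cv2.INTER_CUBIC))
h=np.array([.6115,-.1695]);a=np.array([.971,.241])
p=h+.0283*a; to([*p,.1237])"
```

```text
t 7.0667 pos [ 0.618  -0.1679  0.1379] yaw 13.96 F [-0.8 -0.2  0.1] w 0.0007
cm [2.16 0.   1.41]
```

View pics/s5c.png

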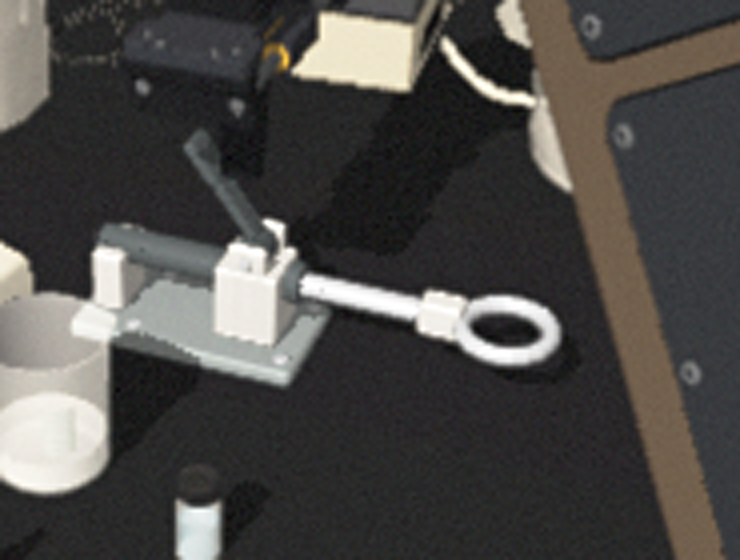

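The lever tip at (200,145) has swung past upright, with the fingers behind it and the rod still home. Continuing along the arc.

drive_tool:
  rows: "-1 0.8 0 0.4 0; -1 0.7 0 0.5 0; -1 0.6 0 0.5 0; -1 0.4 0 0.6 0; -1 0.3 0 0.5 0"

```text
t: 7.48
ee_pos: [0.6454, -0.1614, 0.1129]
tool_rot: [[0.971, 0.241, -0.0], [0.241, -0.971, -0.0], [-0.0, 0.0, -1.0]]
contact_force: [-0.2, 0.4, -0.3]
gripper_width: 0.0004
```

drive_tool:
  rows: "-1 0.2 0 0.4 0; -1 0.2 0 0.4 0; -1 0.1 0 0.3 0; -1 0 0 0.2 0; -1 0 0 0 0"

```text
t: 7.9
ee_pos: [0.65, -0.1602, 0.1008]
tool_rot: [[0.971, 0.241, 0.0], [0.241, -0.971, -0.0], [0.0, 0.0, -1.0]]
contact_force: [0.2, 0.8, 3.0]
gripper_width: 0.0004
```

```bash
python3 -c "
from h import *
im,_=shot('scene','s6'); cv2.imwrite('pics/s6c.png',cv2.resize(im[80:220,215:400],None,fx=4,fy=4,interpolation=cv2.INTER_CUBIC))
h=np.array([.6115,-.1695]);a=np.array([.971,.241])
p=h+.042*a; to([*p,.098])"
```

```text
t 7.95 pos [ 0.6499 -0.1603  0.101 ] yaw 13.92 F [-0.3 -0.1  0.2] w 0.0005
cm [ 0.25 -0.03  0.3 ]
```

View pics/s6c.png

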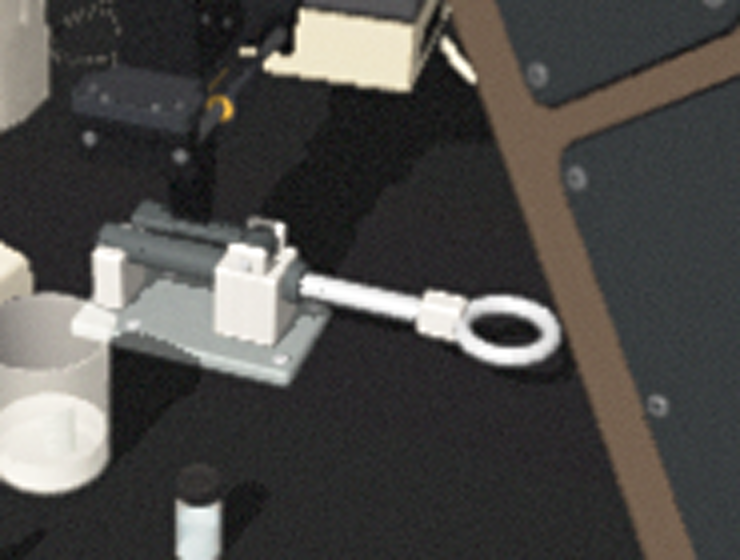

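The lever now lies nearly level above the tube. I'll press until it's firmly on its stop.

drive_tool:
  rows: "-1 0 0 0.2 0; -1 0 0 0.2 0; -1 0 0 0 0; -1 0 0 0 0"

```text
t: 8.28
ee_pos: [0.6503, -0.1605, 0.0995]
tool_rot: [[0.971, 0.241, 0.003], [0.241, -0.971, -0.001], [0.002, 0.002, -1.0]]
contact_force: [-6.8, 2.4, 22.1]
gripper_width: 0.0001
```

drive_tool:
  rows: "-1 0 0 0.2 0; -1 0 0 0 0; -1 0 0 0 0"

```text
t: 8.53
ee_pos: [0.6504, -0.1605, 0.0989]
tool_rot: [[0.971, 0.241, 0.004], [0.241, -0.971, -0.001], [0.003, 0.002, -1.0]]
contact_force: [-11.2, 2.8, 31.7]
gripper_width: 0.0007
```

Load is 32 N with the tips at 77 mm, against 78 mm expected for the clamped face, so the lever is on its stop. I'll lift straight up and clear.

drive_tool:
  rows: "-1 0 0 -0.6 0; -1 0 0 -2 0; -1 0 0 -4 0; -1 0 0 -4 0; -1 0 0 -2 0"

```text
t: 8.95
ee_pos: [0.6506, -0.1606, 0.2255]
tool_rot: [[0.971, 0.24, 0.005], [0.24, -0.971, -0.002], [0.004, 0.003, -1.0]]
contact_force: [0.6, -1.3, -0.4]
gripper_width: 0.0002
```

drive_tool:
  rows: "-1 -1 3 0 0; -1 -2 3 0 0; -1 -2 3 0 0; -1 -2 3 0 0; -1 0 0 0 0"

```text
t: 9.37
ee_pos: [0.6086, -0.2989, 0.2206]
tool_rot: [[0.972, 0.236, -0.0], [0.236, -0.972, -0.001], [-0.001, 0.001, -1.0]]
contact_force: [-0.1, 0.4, 0.4]
gripper_width: 0.0006
```

drive_tool:
  rows: "-1 0 0 0 0; -1 0 0 0 0"

```text
t: 9.53
ee_pos: [0.6107, -0.2933, 0.2206]
tool_rot: [[0.971, 0.24, -0.0], [0.24, -0.971, 0.0], [-0.0, -0.0, -1.0]]
contact_force: [-0.2, 0.5, -1.0]
gripper_width: 0.0007
```

```bash
python3 -c "
from h import *
im,d=shot('scene','s7'); cv2.imwrite('pics/s7c.png',cv2.resize(im[80:220,215:400],None,fx=4,fy=4,interpolation=cv2.INTER_CUBIC))
h=np.array([.6115,-.1695]);a=np.array([.971,.241])
for r in (.02,.04,.06,.076):
  P=[*(h+r*a),.078]; u,v=proj('scene',P); print(r,(u-215)*4,(v-80)*4,pix('scene',u,v,d[int(round(v)),int(round(u))]).round(3))
to([*h,.2])"
```

```text
0.02 217.0581690679046 219.29924278807312 [ 0.634 -0.169  0.075]
0.04 185.90949650594234 212.55488028435184 [ 0.653 -0.164  0.075]
0.06 155.12786705921008 205.90027025479867 [ 0.674 -0.161  0.074]
0.076 130.76526987122054 200.6406221949045 [ 0.766 -0.254 -0.002]
t 9.5833 pos [ 0.611  -0.2928  0.2207] yaw 13.95 F [ 0.2 -0.2  0.7] w 0.0004
cm [  3.02 -11.95   2.07]
```

View pics/s7c.png

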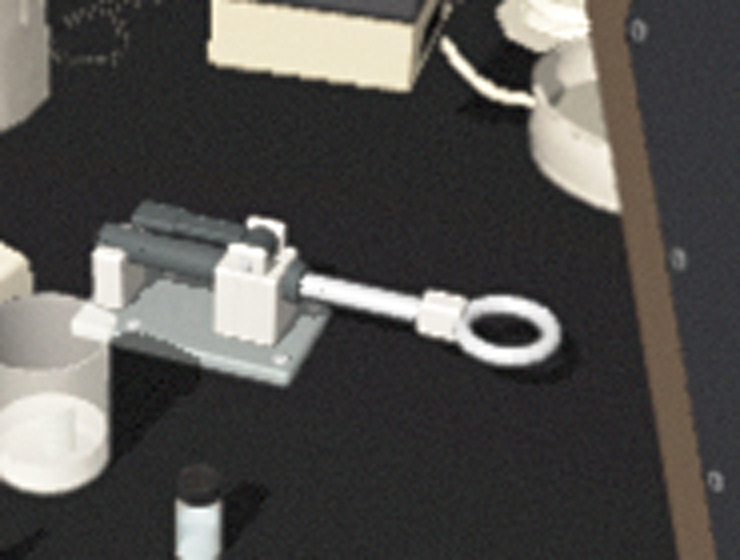

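The lever lies flat over the tube: face height is a constant 75 mm or so along it. The collar is still against the block and the gripper is clear. I'm handing in.

```bash
python3 -c "
from h import *
print(env.sign_off())"
```

```text
the job is handed in; nothing more can be done
None
```

I pushed the ring holder's rod home and clamped its lever, then handed the job in at about 9.6 s. `sign_off` gives no verdict, so the result rests on my own checks below.

- **Rod:** I pinched the boss (18 mm opening) and pushed it about 34 mm until the collar met the block, with about 16 N on the stop. The lever was still open then. In the last picture the collar was still against the block.
- **Lever:** I swept it over with closed fingers and pressed it down with about 32 N. The fingertips stopped at 77 mm, against the 78 mm given for the clamped face. After I lifted off, depth readings along the lever were level at 74–75 mm, which is 3–4 mm low but the same along its length.
- **Missed reading:** one depth point near the lever's tip missed the lever and read the bench, so I ignored it.
- **Clearance:** the gripper ended in free air with about zero contact force. The arm never went near the fork holder.

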